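Take the combination padlock off the chest

TASK

The steel chest on the bench is locked: its padlock lies on the lid under the hinged steel cover. Fold the cover all the way over to its stop, a quarter turn, and leave it there, click the padlock's dial round until its white zero line meets the white index mark beside the shackle, then pull the shackle open and slip the padlock off the staple. Finish still holding the open padlock up level, dial uppermost, at least 10 cm above the lid, without putting it down or letting go, and leave the small things on the chest and the bench where they are.

Things in the scene. Friction and masses are not known exactly. Their poses are not given: they have to be found in the camera images.
- chest: Dull olive steel chest, 240 (x) x 340 (y) x 90 mm high, fixed. Origin: centre of its underside; x points away from its front edge, z up; the lid is its top, z = 90 mm. A hasp leaf 3 mm thick lies on the lid along x; the padlock slides on it between its turned-up edges, 5 mm high, 2 mm beside the padlock's body. Cover and padlock are on the -y half; the opened cover lies on the +y half.
- cover (a joint): Hinge of the grey steel cover, rad: 0 shut, 1.571 (90 deg) fully over at its stop; the -y edge with the handle rises and swings over to +y. Stiff (0.3 N m, 2 to 5 N at the handle); stays where it is left. The cover is a hood, 118 (x) x 123 (y) x 58 mm high, 0.35 kg, its -y side a rim 18 mm deep. Open, its top plate stands upright 58 mm to the +y side of the hinge, 123 mm high.
- cover_handle (a point): Middle of the cover's bow handle: round bar 8 mm thick, 72 mm long, along chest x (parallel to the hinge), 35 mm out from the cover's -y rim and 53 mm above the lid when shut: 158 mm to the -y side of the hinge line and 49 mm above it. The bar can turn between the fingers, so the gripper can stay upright all the way round.
- cover_hinge (a point): Middle of the cover's hinge line, which runs along chest x, 4 mm above the lid, 63 mm to the +y side of the padlock's middle.
- padlock: Combination padlock, loose, 0.3 to 0.45 kg, lying flat: steel body 58 (x) x 56 (y) x 24 mm thick with flat sides. Origin: centre of the body's underside; x points to the shackle (locked: along chest x within 2 deg), z up out of the dial face. The round dial stands on the middle of its top; the knob's top is 48.5 mm above the underside.
- dial (a joint): Dial angle against the padlock's body, rad, growing clockwise seen from above. 0: white zero line at the white index mark on the +x (shackle) side; only there the shackle comes free. Starts 0.6 to 3 rad short of 0: turn it clockwise. Turns endlessly; 15 click stops a turn (every 0.419 rad, one at 0), 0.05 to 0.07 N m a click; let go, it drops into a stop unless balanced between two.
- dial_grip (a point): On the dial's axis, 38.5 mm above the padlock's underside. The black dial is a disc 44 mm wide, its face 28.5 mm above the underside, with a bar-shaped grip on it, 36 mm long, 12 mm wide, 20 mm high, along the zero line (dial at 0: along padlock x); a white line on the grip's top runs from the middle to its zero end. The padlock itself may twist up to 4 degrees as the dial is turned.
- dial_mark (a point): Outer end of the dial's zero line, 22 mm from the dial's axis.
- index_mark (a point): Fixed point at the index mark, where dial_mark comes to lie when the dial is at 0.
- shackle (a joint): How far the shackle is drawn out of the padlock's body along its +x, m: 0 shut, 0.022 fully open at its stop. It moves only with the dial within about 3 degrees of 0. No spring: 4 N of friction, stays where it is left. It does not swivel.
- shackle_bow (a point): Middle of the shackle's bow. Square-cornered bar, 8 mm thick, 12 mm above the padlock's underside, legs 32 mm apart between centres (padlock y = +16 and -16 mm); when shut the bow's middle is 59 mm from the padlock's origin, 30 mm out from the body's front face.
- short_end (a point): Round tip of the shackle's short leg (padlock y = -16 mm), 8 mm inside the body when shut. Fully open there is a gap of 14 mm between it and the body's front face; the staple gets out through this gap. The other leg stays in the body.
- staple (a point): Eye of the fixed staple, 15 mm above the lid: U of 6 mm bar across chest y, legs 20 mm apart, closed top 30 mm above the lid. The short leg runs through it. Drawn back along chest -x, the padlock goes 13 mm till the bow meets the staple, then the shackle slides out 22 mm. Pushed forward again till the staple is 7 mm in front of the body (36 mm from its origin), it lifts straight up and off.
- lid_jar: Bystander: small glass jar with a white cap, 48 mm wide, 62 mm high, on the chest.
- lid_tin: Bystander: flat aluminium tin, 44 mm wide, 19 mm high, on the chest.
- lid_brush: Bystander: brush, 130 mm long, lying on the chest.
- scale: Bystander: pocket scale, 125 x 80 x 21 mm, on the bench.
- loose_case: Bystander: empty plastic case with a brass foot, 21 mm wide, 62 mm high, standing on the bench.
- rammer: Bystander: steel rammer, 98 mm high on a 40 mm foot, standing on the bench.
- shot_jar: Bystander: glass jar with a white cap, 76 mm wide, 95 mm high, on the bench.

How it is judged:
By the outcome, as a careful person would: the job done as asked, in the order asked, and still so for the second after the job is handed in, while the arm keeps its last pose, push and grip.
It also fails if it takes over 72 s, if anything falls off the work surface, if the arm or the gripper's body presses on something with over 40 N, if the wrist force passes 120 N, or if a joint passes its speed limit or range.

ROBOT

A 6-joint arm with a two-finger parallel gripper is mounted at the origin on the work surface. World frame = base frame: x ahead of the robot, y to its left, z up, the work surface at z = 0. Lengths are in mm, angles in rad, forces in N, time in s.
With the tool pointing down it reaches from about 300 to 850 mm from the base axis. Payload 5.4 kg.
Tool frame: the origin (TCP) lies midway between the tips of the shut fingers; the grasp point (between the pads) lies 19 mm behind it; z points along the fingers, y is the direction in which the jaws open and shut (so a half turn about z gives the same grasp; the last joint's range is limited). The gripper opens to 85 mm and grips with 20 to 120 N. Pads are 22 mm wide; open, the fingers measure 114 mm over their backs; the gripper's body (76 mm by 85 mm) begins 54 mm behind the grasp point. The pads swing forward as they close: fully open they stand 13 mm farther back than shut.
Start: joints at [-1.496, 0.158, 1.597, -0, 1.386, -0.21], TCP at [161.532, -551.828, 231.299] pointing down, gripper open.
Joint ranges: [-2.91, 2.91], [-0.94, 2.29], [0.18, 2.7], [-1.29, 4.43], [0.17, 2.64], [-3, 3]. Speed limits (rad/s): [2.57, 2.57, 3.14, 3.14, 3.14, 3.14].

INTERFACE

Orientations are given as a rotation vector (axis times angle).
In Python, from rig import * gives the robot as it stands.
- The arm moves only by the shell command python3 -m pendant 'ROWS' [OPENING] [FORCE]. ROWS is JSON, one flat list of numbers, 4 for each row, row after row: the shift along the tool's x, y, z in mm, then the turn about the tool's z in rad. A call has 1 to 8 rows; each row is the pose to reach, as a shift and turn from the pose commanded when the call began, along the tool's axes at that moment; what a row does not reach only later rows make up. A row lasts 1/10 s, in which the tool goes at most 50 mm and 8.59 degrees, less where a joint would pass 70% of its speed; a pose out of reach is approached as far as the arm can. A call with a gripper value outside its range is refused whole. OPENING is the finger opening in mm, from 0 to 85.4, set as the call begins (- or left out, the last holds). The fingers move at their own pace and stop on an object; FORCE is the grip in N (left out, the last holds). Time passes only in rows, so rows that repeat a pose let the fingers close. It gives the time, the measured TCP pose, the force and the opening at its end, in the units of the state.
- state(): the state, without advancing time (a new reading comes with each control period).
- get_image(name): name is "side" or "top"; returns a dict with "image" (420x560x3 uint8, red, green, blue), "fx", "fy", "cx", "cy" (pixels), "extrinsics" (4x4, takes a point from world to camera coordinates). Camera axes: x right, y down, z forward; pixel columns grow to the right and rows downward; lengths in mm; the calibration is good to about 2 mm. A picture is of the moment at which its call begins. There is no depth.
- finish_job(): hands the job in, once; it reports no verdict.
The state is a dict: "time": time; "joint_pos": joint angles; "joint_vel": joint speeds; "joint_efforts": joint torques, N m; "ee_pos": TCP position; "tcp_rot": TCP orientation; "contact_force": force on the tool from outside, world axes, zero at the start; "wrist_torque": the same for the moment, N m; "opening": finger opening in mm.
Only numpy, scipy, OpenCV 4.12 (cv2) and the standard library are available. Lean on these libraries where they do the work, as an engineer would, in place of code of your own. Each camera call takes 0.05 s, during which the arm holds its last target. There are 200 camera calls.

## Working session

There is one attempt and no reset: what is moved stays moved. The work goes in short steps, Python scripts to look and compute and a shell command to move; the robot and the scene stay as the last step left them, time stands still between calls to the robot, and variables do not carry over. Pictures are saved under pics/ and viewed, about 8 in all and at most 12, crops included, and the job is handed in when it is done.

```bash
mkdir -p pics; ls; python3 - <<'E'
from rig import *
import cv2,numpy as np
s=state(); print({k:np.round(v,3).tolist() for k,v in s.items()})
for n in("top","side"):
    d=get_image(n); cv2.imwrite(f"pics/{n}0.png",d["image"][:,:,::-1]); print(n,d["fx"],d["fy"],d["cx"],d["cy"]); print(np.round(d["extrinsics"],3).tolist())
a=cv2.imread("pics/top0.png");b=cv2.imread("pics/side0.png")
E
```

```text
pics
{'time': 0.0, 'joint_pos': [-1.496, 0.159, 1.598, -0.0, 1.386, -0.21], 'joint_vel': [-0.001, -0.001, -0.0, -0.0, -0.001, 0.0], 'joint_efforts': [0.001, -39.6, -33.143, -0.0, 0.009, -0.0], 'ee_pos': [161.499, -551.248, 230.326], 'tcp_rot': [-3.108, -0.446, -0.0], 'contact_force': [-0.368, -0.958, -0.055], 'wrist_torque': [0.009, -0.023, -0.039], 'opening': 85.508}
top 428.44254679434937 428.44254679434937 278.5649358925137 208.92887561620813
[[-0.001, -1.0, -0.016, -13.004], [-0.99, 0.003, -0.141, 576.166], [0.141, 0.016, -0.99, 1034.624], [0.0, 0.0, 0.0, 1.0]]
side 401.5807142861337 401.5807142861337 275.4868293544598 207.35328083691192
[[0.918, -0.396, 0.017, -531.818], [-0.245, -0.6, -0.761, 231.493], [0.312, 0.695, -0.648, 972.655], [0.0, 0.0, 0.0, 1.0]]
```

View pics/top0.png

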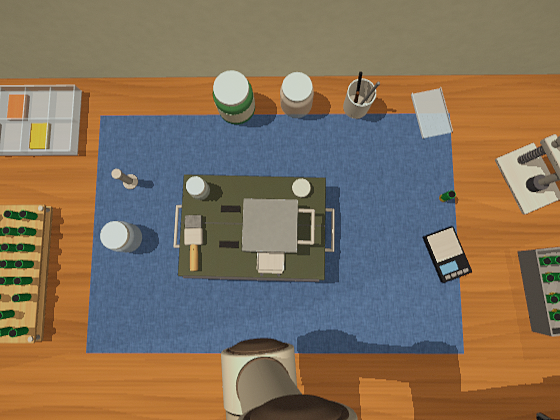

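View pics/side0.png

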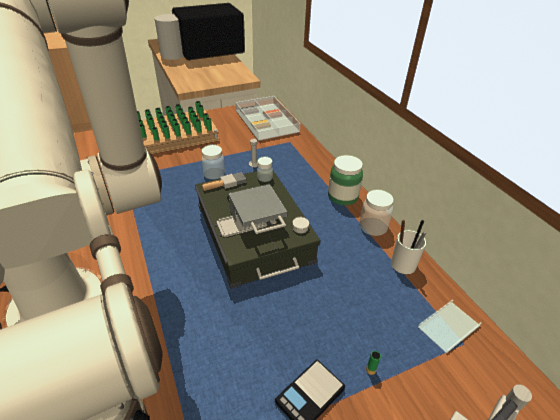

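Top view: the chest lid spans about (180..326, 176..280), with the grey cover at (242..298, 198..252) and the bow handle's bar at about (313, 226) on its right (-y) side. The small tin is at (301, 188), a flat white object at (270, 263), and the jar and brush are on the +y side. Next I measure the cover and handle.

```bash
cat > h.py <<'E'
from rig import *
import cv2,numpy as np
from scipy.spatial.transform import Rotation as R
def ray(d,u,v):
    E=np.array(d["extrinsics"]);c=-E[:3,:3].T@E[:3,3]
    return c,E[:3,:3].T@np.array([(u-d["cx"])/d["fx"],(v-d["cy"])/d["fy"],1])
def onz(d,u,v,z):
    c,r=ray(d,u,v);return c+r*(z-c[2])/r[2]
def proj(d,p):
    E=np.array(d["extrinsics"]);q=E[:3,:3]@np.array(p)+E[:3,3];return [d["fx"]*q[0]/q[2]+d["cx"],d["fy"]*q[1]/q[2]+d["cy"]]
def tri(d1,p1,d2,p2):
    a,r=ray(d1,*p1);b,s=ray(d2,*p2);k=np.linalg.lstsq(np.c_[r,-s],b-a,rcond=None)[0]
    return (a+r*k[0]+b+s*k[1])/2,np.linalg.norm(a+r*k[0]-b-s*k[1])
def rel(p,grasp=False):
    """world point -> shift in tool axes from the measured pose (TCP)"""
    s=state();return R.from_rotvec(s["tcp_rot"]).inv().apply(np.array(p)-s["ee_pos"])
E
python3 - <<'E'
from h import *
d=get_image("top");im=d["image"].astype(int);hsv=cv2.cvtColor(d["image"],cv2.COLOR_RGB2HSV)
m=((hsv[...,1]<40)&(hsv[...,2]>110)&(hsv[...,2]<190)).astype(np.uint8)
m[:195]=0;m[255:]=0;m[:,:236]=0;m[:,300:]=0
m=cv2.morphologyEx(m,cv2.MORPH_OPEN,np.ones((5,5)))
c=max(cv2.findContours(m,0,1)[0],key=cv2.contourArea)
q=cv2.minAreaRect(c);print(q);
for p in cv2.boxPoints(q):print(np.round(p,1),np.round(onz(d,*p,148),1))
print("centre",onz(d,*q[0],148))
# lid
g=((hsv[...,0]>20)&(hsv[...,0]<40)&(hsv[...,1]>60)&(hsv[...,2]<110)).astype(np.uint8)
g[:165]=0;g[290:]=0;g[:,:160]=0;g[:,345:]=0
c=max(cv2.findContours(cv2.morphologyEx(g,cv2.MORPH_CLOSE,np.ones((9,9))),0,1)[0],key=cv2.contourArea)
q=cv2.minAreaRect(c);print(q)
for p in cv2.boxPoints(q):print(np.round(p,1),np.round(onz(d,*p,90),1))
s=get_image("side")
A=cv2.resize(d["image"][165:290,165:345],(0,0),fx=3.2,fy=3.2,interpolation=2)
B=cv2.resize(s["image"][160:290,190:325],(0,0),fx=3,fy=3,interpolation=2)
H=max(A.shape[0],B.shape[0]);f=lambda x:cv2.copyMakeBorder(x,0,H-x.shape[0],0,0,0)
C=np.hstack([f(A),f(B)]);print(C.shape);k=min(1,798/C.shape[1]);print(k)
C=cv2.resize(C,None,fx=k,fy=k)
cv2.imwrite("pics/a1.png",C[:,:,::-1])
E
```

```text
((269.4228820800781, 225.08558654785156), (54.28303909301758, 52.48359680175781), 1.4320961236953735)
[241.6 250.6] [467.2  66.5 148. ]
[242.9 198.2] [585.8  64.8 148. ]
[297.2 199.5] [582.2 -58.2 148. ]
[295.9 252. ] [464.  -54.4 148. ]
centre [524.2615796    4.63571936 148.        ]
((252.32467651367188, 226.47393798828125), (146.19552612304688, 101.19929504394531), 1.6135388612747192)
[177.8 275. ] [413. 222.  90.]
[180.7 173.8] [656.1 222.9  90. ]
[326.8 178. ] [ 644.3 -131.6   90. ]
[324.  279.1] [ 403.2 -120.9   90. ]
(400, 981, 3)
0.8134556574923547
```

View pics/a1.png

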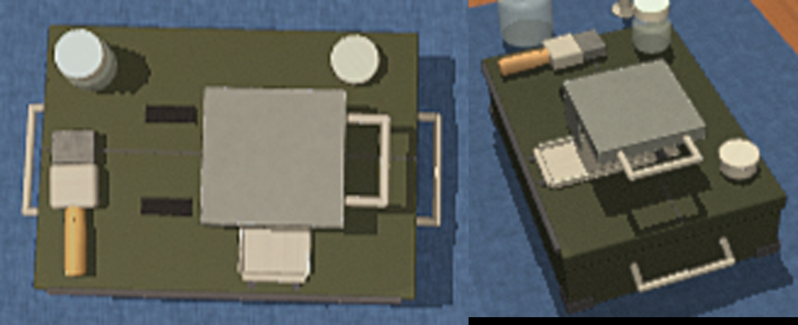

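```bash
python3 - <<'E'
from h import *
d=get_image("top");s=get_image("side")
print(onz(d,312.9,226.5,143),onz(s,268.4,225.6,143),tri(d,(312.9,226.5),s,(268.4,225.6)))
# bar by colour
im=d["image"];h=cv2.cvtColor(im,cv2.COLOR_RGB2HSV)[205:250,302:322]
m=(h[...,2]>170)
ys,xs=np.nonzero(m);print(xs.min()+302,xs.max()+302,ys.min()+205,ys.max()+205)
col=m.sum(0);print(col)
print(rel([521.5,-91.9,165]))
E
python3 -m pendant '[48,-34,0,0.1, 96,-68,0,0.2, 144,-102,0,0.314, 188,-135,0,0.314, 230,-165,0,0.314, 272,-195,0,0.314, 312,-224,0,0.314, 350,-251,0,0.314]' 28 30
```

```text
[521.32110408 -93.17381458 143.        ] [521.8463266  -83.01825873 143.        ] (array([519.24383517, -92.2328222 , 152.11910228]), np.float64(2.4062429210857146))
302 313 209 243
[ 6  6  6  6  6  6  6  6  6 22 35 35  0  0  0  0  0  0  0  0]
[ 474.66164834 -340.05477006   66.24132547]
time: 1.1
ee_pos: [408.9, -235.0, 231.5]
tcp_rot: [3.141, -0.046, 0.001]
contact_force: [0.8, -0.2, 0.1]
opening: 28.2
```

```bash
python3 -m pendant '[35,-40,0,0, 68,-80,10,0, 91,-115,30,0, 91,-122.5,60,0, 91,-122.5,85,0, 91,-122.5,85,0]'; python3 - <<'E'
from h import *
d=get_image("top");s=get_image("side")
A=cv2.resize(d["image"][165:290,235:345],(0,0),fx=3.2,fy=3.2,interpolation=2)
B=cv2.resize(s["image"][160:290,200:325],(0,0),fx=3.2,fy=3.2,interpolation=2)
H=max(A.shape[0],B.shape[0]);f=lambda x:cv2.copyMakeBorder(x,0,H-x.shape[0],0,0,0)
cv2.imwrite("pics/a2.png",np.hstack([f(A),f(B)])[:,:,::-1])
E
```

```text
time: 1.7
ee_pos: [500.8, -115.9, 143.1]
tcp_rot: [-3.14, 0.044, 0.008]
contact_force: [-0.3, -0.3, -0.0]
opening: 27.8
```

View pics/a2.png

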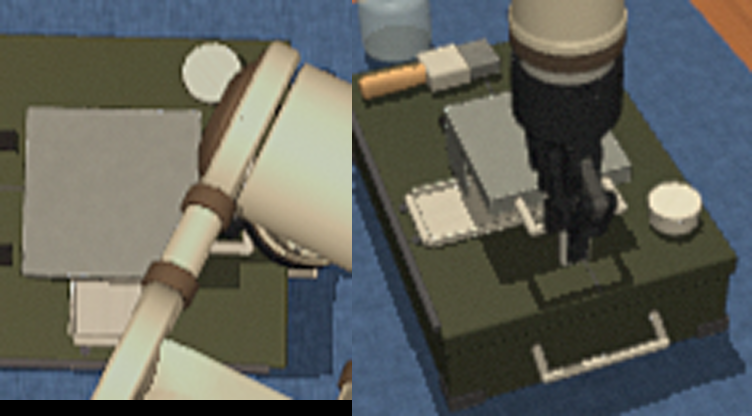

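```bash
python3 -m pendant '[0,0,0,0,0,0,0,0]'; python3 -c "
from h import *
print(rel([521.3,-92.8,124]),state()['ee_pos'])"
```

```text
time: 2.0
ee_pos: [503.1, -117.5, 147.5]
tcp_rot: [3.141, -0.047, 0.003]
contact_force: [-0.8, -0.3, -0.9]
opening: 28.0
[ 17.41276556 -25.24447214  23.52660963] [ 503.09883484 -117.49749533  147.51043279]
```

```bash
python3 -m pendant '[0,0,-15,0, 17.5,-25,-15,0, 17.5,-25,-12,0, 17.5,-25,5,0, 17.5,-25,23.5,0, 17.5,-25,23.5,0,17.5,-25,23.5,0]'; python3 - <<'E'
from h import *
d=get_image("top");s=get_image("side")
A=cv2.resize(d["image"][165:290,235:345],(0,0),fx=3.2,fy=3.2,interpolation=2)
B=cv2.resize(s["image"][160:290,200:325],(0,0),fx=3.2,fy=3.2,interpolation=2)
H=max(A.shape[0],B.shape[0]);f=lambda x:cv2.copyMakeBorder(x,0,H-x.shape[0],0,0,0)
cv2.imwrite("pics/a3.png",np.hstack([f(A),f(B)])[:,:,::-1])
E
```

```text
time: 2.7
ee_pos: [520.5, -92.8, 123.1]
tcp_rot: [-3.141, 0.046, 0.001]
contact_force: [-0.7, 0.2, -0.1]
opening: 28.6
```

```bash
python3 -m pendant '[0,0,0,0,0,0,0,0,0,0,0,0,0,0,0,0,0,0,0,0]' 0 40
```

```text
time: 3.3
ee_pos: [521.4, -92.0, 123.7]
tcp_rot: [-3.141, 0.046, -0.002]
contact_force: [0.3, 4.3, 6.4]
opening: 6.1
```

```bash
python3 - <<'E'
import numpy as np
for a in(0,30,60):
    f=lambda t:np.array([158*np.cos(t)-49*np.sin(t),-(158*np.sin(t)+49*np.cos(t))])
    print([np.round(f(np.radians(a+i))-f(np.radians(a)),1).tolist() for i in range(5,35,5)])
E
python3 -m pendant '[0,-2.4,-6.8,0,0,-4.9,-13.6,0,0,-4.9,-13.6,0]'
```

```text
[[-4.9, -13.6], [-10.9, -26.7], [-18.1, -39.2], [-26.3, -51.1], [-35.5, -62.2], [-45.7, -72.4]]
[[-11.0, -9.3], [-22.8, -17.7], [-35.3, -24.9], [-48.3, -31.1], [-61.8, -36.1], [-75.8, -39.9]]
[[-14.2, -2.6], [-28.6, -3.9], [-43.0, -4.0], [-57.4, -2.8], [-71.6, -0.3], [-85.6, 3.3]]
time: 3.6
ee_pos: [521.4, -87.4, 136.8]
tcp_rot: [3.141, -0.045, 0.002]
contact_force: [3.2, 3.7, -1.6]
opening: 6.4
```

```bash
python3 -m pendant '[0,-6,-13.1,0, 0,-13.2,-25.6,0, 0,-21.4,-37.5,0, 0,-30.6,-48.6,0, 0,-40.8,-58.8,0, 0,-40.8,-58.8,0]'; python3 - <<'E'
from h import *
s=get_image("side")
B=cv2.resize(s["image"][100:290,170:345],(0,0),fx=3,fy=3,interpolation=2)
cv2.imwrite("pics/a4.png",B[:,:,::-1])
E
```

```text
time: 4.2
ee_pos: [522.6, -47.1, 197.2]
tcp_rot: [3.139, -0.044, 0.003]
contact_force: [-1.4, -4.3, 4.2]
opening: 6.5
```

View pics/a4.png

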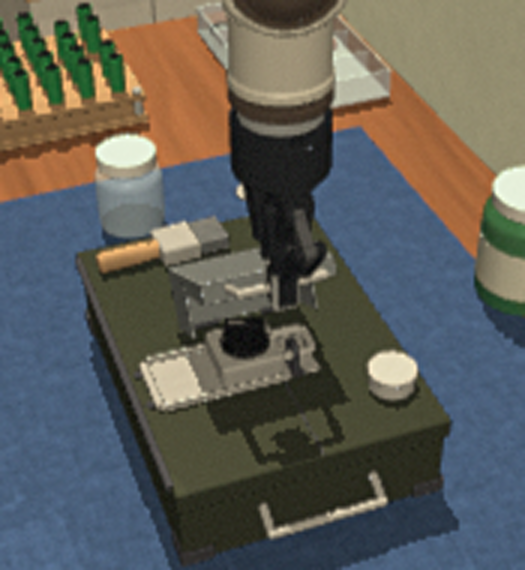

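The side view shows the cover lifted by about 30° with the bar between the fingers. The padlock with its black dial (245, 338) and shackle (300, 350) is now exposed. I keep swinging the cover over.

```bash
python3 -m pendant '[0,-11,-9.3,0, 0,-22.8,-17.7,0, 0,-35.3,-24.9,0, 0,-48.3,-31.1,0, 0,-61.8,-36.1,0, 0,-75.8,-39.9,0, 0,-75.8,-39.9,0]' &&  python3 -m pendant '[0,-14.2,-2.6,0, 0,-28.6,-3.9,0, 0,-43,-4,0, 0,-57.4,-2.8,0, 0,-71.6,-0.3,0, 0,-85.6,3.3,0, 0,-87,3.5,0, 0,-87,3.5,0]'
```

```text
time: 4.95
ee_pos: [524.7, 29.0, 237.4]
tcp_rot: [3.14, -0.044, 0.003]
contact_force: [-3.3, -1.6, 12.8]
opening: 6.6
time: 5.75
ee_pos: [527.0, 115.0, 232.6]
tcp_rot: [3.139, -0.046, 0.0]
contact_force: [-2.1, -3.3, 8.5]
opening: 6.2
```

```bash
python3 -m pendant '[0,-4,1,0, 0,-8,2,0, 0,-8,2,0]'; python3 -m pendant '[0,0,0,0]'; python3 - <<'E'
from h import *
s=get_image("side");d=get_image("top")
B=cv2.resize(s["image"][130:270,190:310],(0,0),fx=3.2,fy=3.2,interpolation=2)
A=cv2.resize(d["image"][165:290,225:335],(0,0),fx=3.2,fy=3.2,interpolation=2)
H=max(A.shape[0],B.shape[0]);f=lambda x:cv2.copyMakeBorder(x,0,H-x.shape[0],0,0,0)
cv2.imwrite("pics/a5.png",np.hstack([f(A),f(B)])[:,:,::-1])
E
```

```text
time: 6.05
ee_pos: [527.1, 115.2, 232.5]
tcp_rot: [3.123, -0.049, -0.002]
contact_force: [-11.2, -31.6, 18.9]
opening: 6.6
time: 6.15
ee_pos: [527.1, 115.2, 232.5]
tcp_rot: [3.124, -0.05, -0.002]
contact_force: [-9.9, -30.4, 19.2]
opening: 6.4
```

View pics/a5.png

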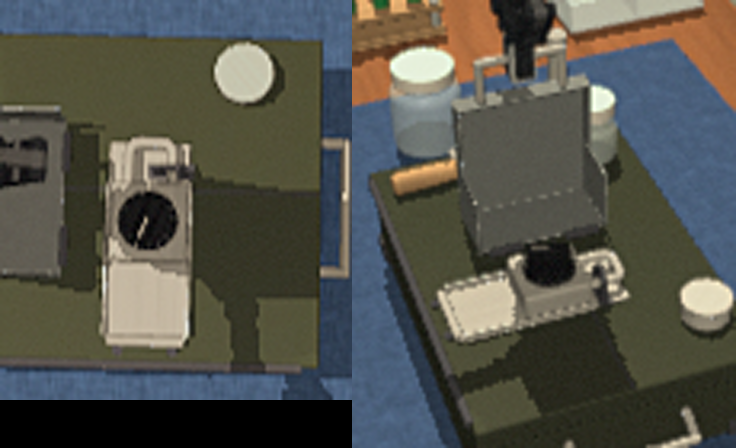

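The cover is at its stop: pushing 8 mm further moved it nothing and raised the force to 31 N. The top crop shows the dial at (147, 220), with its white line pointing down-left, and the shackle on top. I release, rise and measure the padlock.

```bash
python3 -m pendant '[0,6,-1,0,0,8,-2,0,0,8,-2,0]'; python3 -m pendant '[0,0,0,0,0,0,0,0,0,0,0,0,0,0,-15,0,0,0,-45,0,0,0,-60,0]' 30; python3 - <<'E'
from h import *
d=get_image("top");s=get_image("side")
np.savez("m1.npz",t=d["image"],s=s["image"])
h=cv2.cvtColor(d["image"],cv2.COLOR_RGB2HSV)
x0,y0=258,220
v=h[...,2][y0:250,x0:286];b=(v<55).astype(np.uint8)
c=max(cv2.findContours(b,0,1)[0],key=cv2.contourArea);(u,w),r=cv2.minEnclosingCircle(c)
M=cv2.moments(cv2.convexHull(c));print("dial",u+x0,w+y0,r,M['m10']/M['m00']+x0,M['m01']/M['m00']+y0)
for z in(117,141.5):print(onz(d,M['m10']/M['m00']+x0,M['m01']/M['m00']+y0,z))
yy,xx=np.mgrid[y0:250,x0:286]
k=(np.hypot(xx-u-x0,yy-w-y0)<r-2)&(v>70);print(np.c_[xx[k],yy[k],v[k]].tolist())
st=state();print(st["joint_pos"],st["ee_pos"],st["tcp_rot"],st["contact_force"])
A=cv2.resize(d["image"][200:275,245:295],(0,0),fx=7,fy=7,interpolation=2)
B=cv2.resize(s["image"][190:250,210:285],(0,0),fx=6,fy=6,interpolation=2)
H=max(A.shape[0],B.shape[0]);f=lambda x:cv2.copyMakeBorder(x,0,H-x.shape[0],0,0,0)
C=np.hstack([f(A),f(B)]);print(C.shape);cv2.imwrite("pics/a6.png",C[:,:,::-1])
E
```

```text
time: 6.55
ee_pos: [527.0, 115.0, 232.6]
tcp_rot: [3.141, -0.047, 0.001]
contact_force: [-2.0, -1.7, 7.4]
opening: 6.4
time: 7.15
ee_pos: [527.8, 116.0, 295.0]
tcp_rot: [-3.141, 0.046, -0.006]
contact_force: [-0.3, -0.2, -0.4]
opening: 29.9
dial 270.8333330154419 233.5 9.18039321899414 270.85 233.5361111111111
[507.8588432    2.45383799 117.        ]
[505.78896027   1.62089338 141.5       ]
[[270, 233, 173], [270, 234, 168], [269, 235, 142], [270, 235, 86], [269, 236, 174], [268, 237, 143], [269, 237, 132], [268, 238, 152], [268, 239, 81]]
[-7.44523143e-03  2.84462867e-02  1.61042609e+00  8.61737752e-05
  1.49621901e+00  1.59240252e+00] [528.48007097 115.9948391  295.25014215] [-3.14111253  0.04563976 -0.01021051] [ 0.18174955  0.07397997 -0.11191889]
(525, 800, 3)
```

View pics/a6.png

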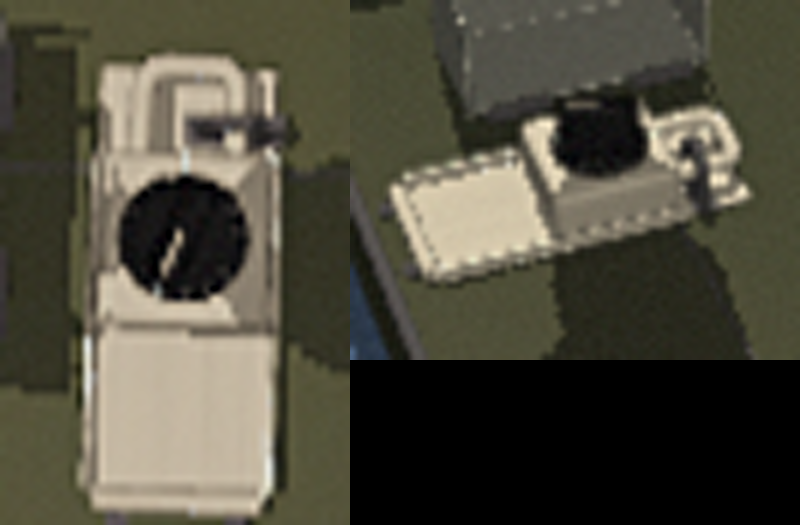

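Top crop: the dial is at (183, 237) and the white line ends at (163, 275), about 21° left of straight down. The index mark is at (185, 160), with the staple (245, 128) and shackle above it. So the dial is about 160° short. I go over the dial with the tool turned so that the 160° turn fits the last joint's range.

```bash
python3 -m pendant '[0,15,0,-0.149, -5,30,0,-0.298, -10,50,0,-0.447, -18,70,0,-0.596, -18,90,0,-0.745, -18,105,0,-0.894, -18,114,0,-1.043, -18,114,0,-1.192]' && python3 -m pendant '[0,0,15,-0.149,0,0,30,-0.298,0,0,45,-0.447,0,0,60,-0.596,0,0,75,-0.745,0,0,90,-0.894,0,0,105,-1.043,0,0,115,-1.192]' && python3 -m pendant '[0,0,0,-0.149,0,0,0,-0.298,0,0,0,-0.42,0,0,0,-0.42,0,0,0,-0.42]'; python3 -c "
from h import *
s=state();x=R.from_rotvec(s['tcp_rot']).as_matrix()[:,0];print(np.degrees(np.arctan2(x[1],x[0])),rel([507.4,2.7,124]))"
```

```text
time: 8.05
ee_pos: [505.0, 1.5, 290.4]
tcp_rot: [-2.621, -1.731, 0.002]
contact_force: [-0.3, 0.1, 0.5]
opening: 30.0
time: 8.85
ee_pos: [504.2, 2.8, 174.2]
tcp_rot: [-1.194, -2.902, 0.001]
contact_force: [-0.0, 0.4, -0.3]
opening: 29.9
time: 9.35
ee_pos: [505.0, 2.6, 175.9]
tcp_rot: [-0.577, -3.087, -0.0]
contact_force: [0.1, -0.7, 0.2]
opening: 30.2
158.81939653844793 [-2.24615843  0.93079959 51.88955771]
```

```bash
python3 -m pendant '[-2,1,20,0,-2,1,38,0,-2,1,48,0,-2,1,52.5,0,-2,1,52.5,0]'&& python3 -m pendant '[0,0,0,0,0,0,0,0,0,0,0,0,0,0,0,0]' 0 40;  python3 -c "
from h import *
s=state();x=R.from_rotvec(s['tcp_rot']).as_matrix()[:,0];print(np.degrees(np.arctan2(x[1],x[0])),s['wrist_torque'],s['ee_pos'])"
```

```text
time: 9.85
ee_pos: [507.4, 2.8, 123.7]
tcp_rot: [-0.574, -3.088, -0.0]
contact_force: [-0.7, -0.3, -0.2]
opening: 29.7
time: 10.25
ee_pos: [508.4, 2.5, 125.1]
tcp_rot: [0.573, 3.087, -0.0]
contact_force: [-0.2, -0.1, 4.8]
opening: 10.9
158.9803747340547 [0.03552389 0.11371825 0.02208928] [508.41642719   2.54871254 125.06959162]
```

```bash
python3 -m pendant '[0,0,-1,0.14,0,0,-1,0.28,0,0,-1,0.42,0,0,-1,0.56,0,0,-1,0.7,0,0,-1,0.84,0,0,-1,0.98,0,0,-1,1.12]' && python3 -m pendant '[0,0,0,0.14,0,0,0,0.28,0,0,0,0.42,0,0,0,0.56,0,0,0,0.7,0,0,0,0.84,0,0,0,0.98,0,0,0,1.12]' && python3 -m pendant '[0,0,0,0.14,0,0,0,0.28,0,0,0,0.42,0,0,0,0.56,0,0,0,0.56,0,0,0,0.56]';  python3 -c "
from h import *
s=state();x=R.from_rotvec(s['tcp_rot']).as_matrix()[:,0];print(np.degrees(np.arctan2(x[1],x[0])),s['wrist_torque'],s['ee_pos'])"
```

```text
time: 11.05
ee_pos: [507.1, 2.6, 125.1]
tcp_rot: [-2.132, -2.306, 0.002]
contact_force: [-2.7, -0.2, 3.3]
opening: 10.5
time: 11.85
ee_pos: [506.5, 3.0, 125.1]
tcp_rot: [-3.031, -0.822, 0.005]
contact_force: [-5.3, 1.2, 4.5]
opening: 11.1
time: 12.45
ee_pos: [507.2, 2.9, 125.1]
tcp_rot: [-3.141, 0.038, 0.002]
contact_force: [-3.8, 1.1, 3.1]
opening: 10.7
-1.3687189640685573 [ 0.24989532  0.60404893 -0.1082548 ] [507.20659041   2.93398262 125.09136592]
```

```bash
python3 -m pendant '[0,0,0,0,0,0,0,0,0,0,-15,0,0,0,-40,0,0,45,-65,0,0,90,-75,0,0,135,-75,0,0,180,-75,0]' 40 && python3 -m pendant '[0,0,0,0,0,0,0,0]' 76; cat > look.py <<'E'
from h import *
import sys
n=sys.argv[1]
d=get_image("top");s=get_image("side")
h=cv2.cvtColor(d["image"],cv2.COLOR_RGB2HSV);x0,y0=250,215
v=h[...,2][y0:260,x0:290];b=(v<55).astype(np.uint8)
c=max(cv2.findContours(b,0,1)[0],key=cv2.contourArea);(u,w),r=cv2.minEnclosingCircle(c)
print("dial px",u+x0,w+y0,r,onz(d,u+x0,w+y0,123))
yy,xx=np.mgrid[y0:260,x0:290];k=(np.hypot(xx-u-x0,yy-w-y0)<r-1.5)&(v>70);print(np.c_[xx[k],yy[k],v[k]].tolist())
A=cv2.resize(d["image"][195:275,245:297],(0,0),fx=7,fy=7,interpolation=2)
B=cv2.resize(s["image"][180:250,210:282],(0,0),fx=6,fy=6,interpolation=2)
H=max(A.shape[0],B.shape[0]);f=lambda x:cv2.copyMakeBorder(x,0,H-x.shape[0],0,0,0)
cv2.imwrite(f"pics/{n}.png",np.hstack([f(A),f(B)])[:,:,::-1])
E
python3 look.py a7
```

```text
time: 13.25
ee_pos: [503.6, -179.4, 201.0]
tcp_rot: [3.14, -0.039, 0.004]
contact_force: [0.6, 0.0, -0.7]
opening: 39.9
time: 13.45
ee_pos: [503.1, -178.0, 199.9]
tcp_rot: [-3.141, 0.043, -0.0]
contact_force: [0.7, -0.0, -0.9]
opening: 68.0
dial px 270.9799995422363 233.2199993133545 9.062594413757324 [508.07907944   1.95210332 123.        ]
[[270, 226, 71], [271, 226, 123], [270, 227, 134], [271, 227, 159], [270, 228, 156], [271, 228, 127], [270, 229, 156], [271, 229, 95], [270, 230, 157], [271, 230, 97], [270, 231, 160], [271, 231, 100], [270, 232, 132], [271, 232, 71], [270, 233, 72]]
```

View pics/a7.png

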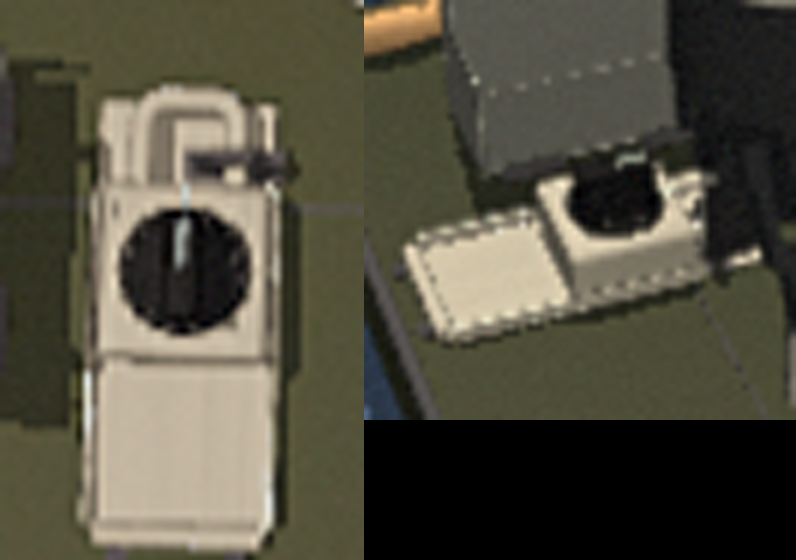

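The white line (184, 190–265) now runs straight up into the index mark, so the dial is at 0. The cover still stands upright. Next I grip the body across y.

```bash
python3 -c "
from h import *
print(rel([507.5,2.8,97]))"
python3 -m pendant '[0,-45,-10,0, 0,-90,-10,0, 0,-135,-10,0, 0,-170,-10,0,0,-181,-5,0,0,-181,0,0,0,-181,0,0]'; python3 -c "
from h import *
print(rel([507.5,2.8,97]))"
```

```text
[-7.82212228e-02 -1.79132292e+02  1.02984795e+02]
time: 14.25
ee_pos: [507.0, 3.6, 198.9]
tcp_rot: [3.141, -0.038, -0.003]
contact_force: [0.0, 0.1, -0.7]
opening: 76.3
[  0.68093452   0.73783287 101.90052131]
```

```bash
python3 -m pendant '[0,0.7,40,0, 0,0.7,75,0, 0,0.7,94,0, 0,0.7,101.5,0,0,0.7,101.5,0]' && python3 -m pendant '[0,0,0,0,0,0,0,0,0,0,0,0,0,0,0,0]' 40 40; python3 -m pendant '[0,0,0,0,0,0,0,0]';python3 -c "
from h import *
s=state();print(s)"
```

```text
time: 14.75
ee_pos: [507.2, 2.1, 97.8]
tcp_rot: [-3.141, 0.042, 0.003]
contact_force: [-0.6, 0.2, 0.2]
opening: 76.1
time: 15.15
ee_pos: [509.2, 2.5, 100.5]
tcp_rot: [3.14, -0.04, 0.006]
contact_force: [-1.2, -1.6, 7.4]
opening: 55.1
time: 15.35
ee_pos: [509.2, 2.5, 100.5]
tcp_rot: [3.14, -0.04, 0.006]
contact_force: [-0.9, -0.5, 6.1]
opening: 55.1
{'time': 15.35, 'joint_pos': array([-2.32576340e-01,  1.31744977e-01,  1.90195341e+00, -4.39430094e-04,
        1.10421046e+00,  1.36364370e+00]), 'joint_vel': array([-0.00091985,  0.00065086, -0.00068662,  0.00064716,  0.00048179,
       -0.00066525]), 'joint_efforts': array([  0.6783895 , -31.64715886, -26.74550414,   0.2018394 ,
        -0.14464125,  -0.08162964]), 'ee_pos': array([509.1997021 ,   2.48399671, 100.48778581]), 'tcp_rot': array([ 3.14015121, -0.03961002,  0.00551056]), 'contact_force': array([-0.90143956, -0.45344379,  6.08374867]), 'wrist_torque': array([-0.07714489,  0.03119699, -0.05773527]), 'opening': 55.14572109819006}
```

```bash
python3 -m pendant '[0,0,-2,0,0,0,-2.5,0,0,0,-2.5,0]' - 70; python3 -m pendant '[-4,0,0,0,-8,0,0,0,-12,0,0,0,-16,0,0,0,-16,0,0,0]'; python3 -m pendant '[-4,0,0,0,-8,0,0,0,-12,0,0,0,-16,0,0,0,-19,0,0,0,-19,0,0,0]'; python3 -m pendant '[-2,0,0,0,-4,0,0,0,-4,0,0,0]'
```

```text
time: 15.65
ee_pos: [507.3, 3.2, 100.8]
tcp_rot: [-3.141, 0.039, 0.001]
contact_force: [0.4, 0.1, -0.5]
opening: 54.2
time: 16.15
ee_pos: [491.4, 3.5, 101.0]
tcp_rot: [-3.141, 0.04, -0.001]
contact_force: [2.1, 0.3, -4.1]
opening: 54.1
time: 16.75
ee_pos: [472.8, 3.9, 101.3]
tcp_rot: [-3.141, 0.04, -0.002]
contact_force: [4.5, 2.1, -4.8]
opening: 54.3
time: 17.05
ee_pos: [472.4, 3.8, 102.4]
tcp_rot: [3.141, -0.04, 0.016]
contact_force: [16.7, 2.1, -11.8]
opening: 54.1
```

```bash
python3 -m pendant '[4,0,0,0,10,0,0,0,16,0,0,0,22,0,0,0,28,0,0,0,34,0,0,0,39,0,0,0,42,0,0,0]'; python3 -m pendant '[0,0,0,0,0,0,0,0]'; python3 - <<'E'
from h import *
print(state()["ee_pos"],state()["contact_force"])
s=get_image("side");d=get_image("top")
A=cv2.resize(d["image"][170:260,235:300],(0,0),fx=6,fy=6,interpolation=2)
B=cv2.resize(s["image"][180:250,220:286],(0,0),fx=6,fy=6,interpolation=2)
H=max(A.shape[0],B.shape[0]);f=lambda x:cv2.copyMakeBorder(x,0,H-x.shape[0],0,0,0)
cv2.imwrite("pics/a8.png",np.hstack([f(A),f(B)])[:,:,::-1])
E
```

```text
time: 17.85
ee_pos: [511.2, 2.9, 100.9]
tcp_rot: [-3.141, 0.04, -0.0]
contact_force: [-0.9, -0.5, -3.2]
opening: 54.0
time: 18.05
ee_pos: [510.6, 3.0, 100.9]
tcp_rot: [-3.141, 0.039, 0.0]
contact_force: [0.4, -0.8, -4.5]
opening: 54.4
[510.64073081   2.99271162 100.94008855] [ 0.38482636 -0.7857283  -4.49611149]
```

View pics/a8.png

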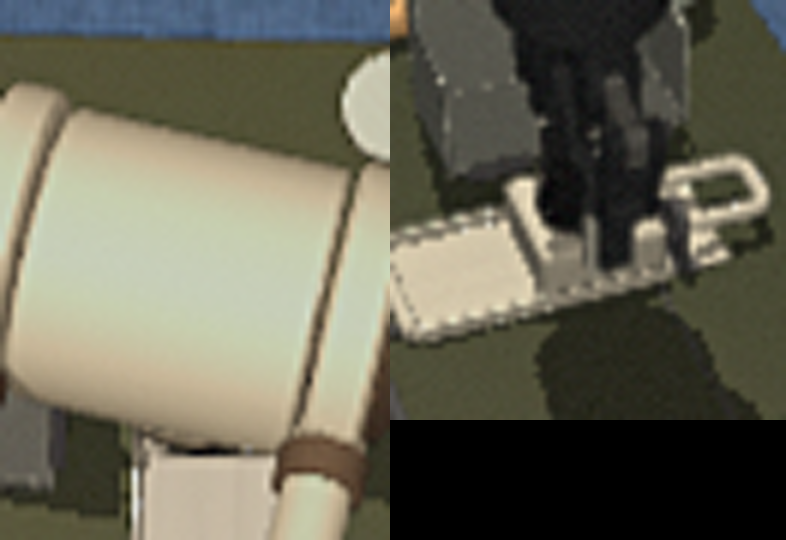

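Side view: the shackle is drawn out, with its bow at (735, 190). The staple stands at (680, 230), right at the body's front face in the gap. I lift gently.

```bash
python3 -m pendant '[0,0,-4,0,0,0,-8,0,0,0,-12,0,0,0,-16,0,0,0,-16,0]'; python3 -m pendant '[0,0,-5,0,0,0,-10,0,0,0,-15,0,0,0,-20,0,0,0,-20,0]'
```

```text
time: 18.65
ee_pos: [511.4, 2.8, 118.1]
tcp_rot: [3.141, -0.04, 0.003]
contact_force: [0.1, -0.5, -3.9]
opening: 54.2
time: 19.15
ee_pos: [511.5, 2.8, 138.2]
tcp_rot: [3.141, -0.04, 0.003]
contact_force: [0.7, -0.9, -4.8]
opening: 53.7
```

```bash
python3 -m pendant '[0,0,-12,0,0,0,-28,0,0,0,-46,0,0,0,-64,0,0,0,-82,0,0,0,-94,0,0,0,-100,0,0,0,-100,0]'; python3 -m pendant '[0,0,0,0,0,0,0,0,0,0,0,0]'; python3 - <<'E'
from h import *
s=get_image("side")
cv2.imwrite("pics/a9.png",cv2.resize(s["image"][90:270,180:380],(0,0),fx=3,fy=3,interpolation=2)[:,:,::-1])
E
```

```text
time: 19.95
ee_pos: [511.1, 2.8, 237.9]
tcp_rot: [3.141, -0.04, 0.002]
contact_force: [0.7, -0.3, -3.8]
opening: 54.4
time: 20.25
ee_pos: [510.2, 3.0, 236.2]
tcp_rot: [-3.141, 0.04, 0.003]
contact_force: [-0.0, 0.1, -3.5]
opening: 53.8
```

View pics/a9.png

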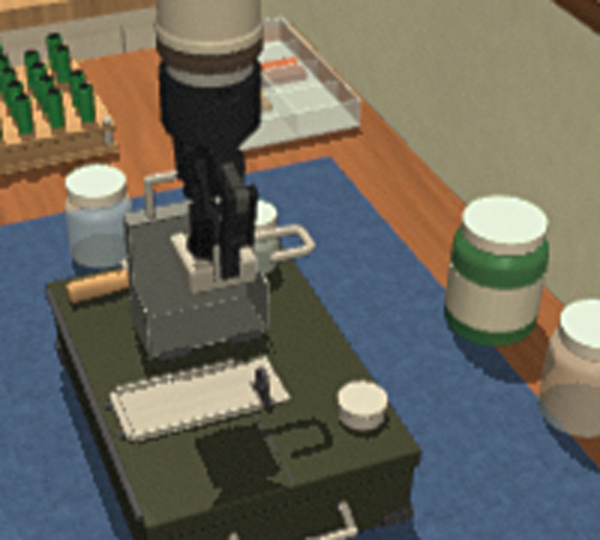

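The picture shows the padlock held level at (220, 260) with its shackle open (295, 243), and the empty staple on the leaf (262, 385). The cover is upright, and the tin, jar and brush are in place. Handing in.

```bash
python3 -c "
from rig import *
print(finish_job())"
```

```text
the job is handed in; nothing more can be done
None
```

The job is handed in at about 20 s on the robot's clock. The arm is still holding the open padlock level, dial uppermost, with its underside about 14 cm above the lid.

- **Cover:** I swung it over by the handle until it stopped moving. Pushing 8 mm further moved it nothing and raised the force to about 32 N. In the last picture it still stands upright.
- **Dial:** I turned it about 160° clockwise. The white zero line met the index mark in the picture taken after I let go.
- **Shackle:** Drawing the body back moved it 35 mm, matching the expected 13 + 22 mm, to a firm stop at 17 N. I then pushed forward 38 mm and lifted it off, with no catching on the staple.
- **Last checks:** The vertical load stayed at about 3.5–4 N, which fits the padlock's weight. The final picture shows the staple empty and the tin, jar and brush in place. I did not check the bench items separately at the end.

Two readings were slightly off. The finger opening reads 1–2 mm under the true widths. Before turning, the dial line measured about 160° short, which lies between two click stops (144° and 168°), so I relied on the picture after the turn.

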